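# Unclip the blood-tube rack from the vortex mixer

### The arm

A 7-joint arm with a two-finger parallel gripper is mounted at the origin on the work surface. World frame = base frame: x ahead of the robot, y to its left, z up, the work surface at z = 0. Lengths are in mm, angles in rad, forces in N, time in s.
With the tool pointing down it reaches from about 400 to 875 mm from the base axis. Payload 19.3 kg.
Tool frame: the origin (TCP) lies between the finger pads; the fingertips stand nose_length ahead of it and the grasp point (between the pads) lies 3 mm ahead of it (nose_length is the distance from the TCP to the fingertips, in mm); z points along the fingers, y is the line along which they close (so a half turn about z gives the same grasp; the last joint's range is limited). The gripper opens to 85 mm and grips with 20 to 120 N. Pads are 22 mm wide; open, the fingers measure 114 mm over their backs; the gripper's body (76 mm by 85 mm) begins 54 mm behind the grasp point. The pads swing forward as they close: fully open they stand 13 mm farther back than shut.
Start: joints at [-1.224, 0.521, -0.036, 1.599, 0.021, 1.021, -0.113], TCP at [253.04, 571.477, 253.291] pointing down, gripper open.
Joint ranges: [-2.91, 2.91], [-0.3, 2.13], [-1.5, 1.42], [0.17, 2.43], [-1.26, 4.41], [0.16, 1.93], [-2.52, 2.52]. Speed limits (rad/s): [1.89, 1.89, 2.39, 2.39, 3.01, 3.01, 3.01].

### API

Orientations are given as a rotation vector (axis times angle).
In Python, from cell import read_state, get_image, get_calibration, sign_off, boxes_of, masks_of, nose_length gives the robot as it stands.
- The arm moves only by the tool move_arm, never from a script. Its argument "steps" is a list of rows, each an object of numbers: "dx", "dy", "dz": the shift along the tool's x, y, z in cm; "rx", "ry", "rz": the turn, a rotation vector about the tool's x, y, z in rad; "claw": the closure, from -1 (fully open) to 1 (shut). A call has 1 to 12 rows; each row shifts and turns the commanded pose from where the row before left it, along the tool's axes as they then stand; what a row does not reach is not made up. A row lasts 1/10 s, in which the tool goes at most 50 mm and 8.59 degrees, less where a joint would pass 70% of its speed; a pose out of reach is approached as far as the arm can. A call with a gripper value outside its range is refused whole. The fingers move at their own pace and stop on an object; "newtons" is the grip in N (left out, the last holds). Time passes only in rows, so rows that do not move let the fingers close. It gives the time, the measured TCP pose, the force, the opening and the grip force at its end, in the units of the state.
- read_state(): the state, without advancing time (a new reading comes with each control period).
- get_image(name): name is "scene" or "top" or "wrist"; returns (picture, depth): 384x512x3 uint8, red, green, blue; 384x512 float32, mm along the optical axis (not along the pixel's ray), 0 where there is no reading.
- get_calibration(name): a dict with "fx", "fy", "cx", "cy" (pixels), "rvec" (rotation vector, rad) and "tvec" (3), from world to camera coordinates, as OpenCV has them. Camera axes: x right, y down, z forward; pixel columns grow to the right and rows downward; lengths in mm; the calibration is good to about 2 mm. A picture is of the moment at which its call begins: read the wrist's pose just before it. get_calibration takes no time and is no camera call; for the wrist camera it gives the pose at the moment of the call.
- sign_off(): hands the job in; it is judged then, once.
Trained networks look in the newest picture that a camera, given by its name, has taken for a name from the list of things; names that differ only in an ending like _2 or _b are one class to them, and where a whole thing is asked for, a point or a joint stands for the part that bears it (a point fixed in the world has none). Each returns a list of dicts, best first, with "p" (0 to 1); they miss things now and then, are a little off and sometimes report something else, mostly with a low value. They report only what shows in the picture. A call takes as long as a camera call. They do not tell look-alikes from the thing itself.
- boxes_of(camera, target): "rect" ([left, top, width, height] in pixels, round what is visible of it).
- masks_of(camera, target): "mask" (384x512 bool, what is visible of it) and "rect" ([left, top, width, height] in pixels, round what is visible of it).
The state is a dict: "t": time; "joint_pos": joint angles; "qvel": joint speeds; "effort": joint torques, N m; "tool_pos": TCP position; "ee_rot": TCP orientation; "contact_force": force on the tool from outside, world axes, zero at the start; "wrist_torque": the same for the moment, N m; "finger_gap": opening from 0.0 (shut) to 1.0 (fully open); "gripper_force": force on a finger pad.
Only numpy, scipy, OpenCV 4.12 (cv2) and the standard library are available. Lean on these libraries where they do the work, as an engineer would, in place of code of your own. Each camera call takes 0.05 s, during which the arm holds its last target. There are 200 camera calls.

### The job

The blood tubes are mixed: hold down the thumb catch on the nose of the clipped-in tube rack and, keeping it down, draw the rack straight out towards its nose until it is clear of the mixer's keepers and rear hook. Then lift it off and stand it gently in the steel tray, upright and flat on the tray's floor. Press the catch firmly but do not force it, never yank the rack while it is still locked, keep the tubes upright throughout, leave the other things on the bench where they are, and let go at the end.

Things in the scene. Friction and masses are not known exactly. Their poses are not given: they have to be found in the camera images.
- rack_grip (a point): Centre of the grey tube rack's block, 120 x 50 x 50 mm high, half-way up it: 25 mm above the rack's underside. x runs along the rack to its rear, z up; the nose points to -x. The block ends at x -60 and +60, the nose at -126, a rear tongue (6 mm thick) at +80. Grasp the block across its 50 mm width from above. It weighs about 0.38 kg and balances 15 mm nose-side of this point.
- rack: The tube rack, two rows of five yellow-capped 13 mm blood tubes fixed in its block, their tops 83 mm above its underside. Origin on the underside, 15 mm in front (-x) of rack_grip, same axes. It must be slid out of its clip nose first, then lifted.
- catch_pad (a point): Centre of the top face of the thumb catch, a ribbed grey pad 40 mm (x) by 31 mm on the rack's nose, 40 mm above the rack's underside, 99 mm in front (-x) of rack_grip; axes as rack_grip. The rack's 40 mm wide end wall stands beyond it: inner face 21 mm towards -x, top 12 mm above the unpressed pad; a finger on the pad can pull on it. The block begins 39 mm behind (+x).
- catch: The thumb catch with its cross-bar, part of the rack; origin and axes as rack when up. It sinks straight down into the rack's nose by 6.5 mm and frees the rack after 5 mm; its spring takes 9 N to start and 15.5 N to bottom, and lifts it when let go. Holding it with 16 to 19 N is right; it is thin plastic and breaks when forced with more than 22 N.
- mixer: Vortex mixer, white housing 270 x 200 mm, fixed, platform top 95 mm above the bench. Origin on the bench under the platform's middle, x to its rear, z up; the clipped rack has the same axes, its origin over this one. Two keepers beside the nose lock the catch's cross-bar and a hook 14 mm high covers the rear tongue: drawn 22 mm towards -x the rack is free of both; to 60 mm it still stands steady.
- platform: The mixer's aluminium platform, 236 x 115 mm; origin at the middle of its top, x to the rear. It floats on rubber mounts: pressed at the rack's nose it tips and sinks, so pad and rack go down a further 3 to 14 mm, unlike from mixer to mixer. Keepers 26 mm high stand 71 to 85 mm in front of its middle, 28 to 41 mm either side; two rails 5 mm high guide the rack with 2 mm play.
- tray: Open stainless tray, 252 x 96 mm outside plus a 5 mm rim, 18 mm high, floor and walls 3 mm thick; fixed. Origin under its middle on the bench, x along its length, z up. The rack (206 mm long over all) fits lengthwise, either way round.
- spare_tubes: Bystander: white rack with twelve capped tubes, 50 x 150 mm, 94 mm high; origin under its middle.
- reagent: Bystander: white bottle, 58 mm across, 130 mm high; origin under its middle.
- slide_box: Bystander: cardboard box of slides, 85 x 110 x 50 mm; origin under its middle.
There are look-alikes about, which are no part of the job. What is shaped like the rack but orange is not meant.

How it is judged:
By the outcome, as a careful person would: the job done as asked, in the order asked, and still so for the second after the job is handed in, with the robot touching nothing.
It also fails if it takes over 70 s, if anything falls off the work surface, if the arm or the gripper's body presses on something with over 40 N, if the wrist force passes 120 N, or if a joint passes its speed limit or range.

## Working session

There is one attempt and no reset: what is moved stays moved. The work goes in short steps, Python scripts to look and compute and a tool call to move; the robot and the scene stay as the last step left them, time stands still between calls to the robot, and variables do not carry over. Pictures are saved under pics/ and viewed, at most 10 in all, crops included, and the job is handed in when it is done.

Besides the shell and the picture viewer there is one more tool, called after "Emit:" as name(argument=value, ...) on one line, values as JSON. move_arm: Moves the arm, as the interface text tells. Its arguments: {"type":"object","properties":{"steps":{"type":"array"},"newtons":{"type":"number"}},"required":["steps"]}

```bash
mkdir -p pics; ls; cat > h.py <<'E'
import numpy as np, cv2
from cell import *
def world(cam,depth,cal=None):
    c=cal or get_calibration(cam); R=cv2.Rodrigues(np.array(c["rvec"],float))[0]; t=np.array(c["tvec"],float)
    v,u=np.mgrid[:depth.shape[0],:depth.shape[1]]
    P=np.stack([(u-c["cx"])/c["fx"]*depth,(v-c["cy"])/c["fy"]*depth,depth],-1)
    return (P-t)@R
def save(n,im): cv2.imwrite(n,cv2.cvtColor(im,cv2.COLOR_RGB2BGR))
E
python3 - <<'E'
from h import *
for c in("top","scene"):
    im,d=get_image(c); save(f"pics/{c}0.png",im); np.savez(f"{c}0.npz",im=im,d=d,W=world(c,d))
    for n in("rack","mixer","tray","catch"):
        W=world(c,d)
        for m in masks_of(c,n)[:3]:
            p=W[m["mask"]&(d>0)]
            print(c,n,round(m["p"],2),m["rect"],np.median(p,0).round() if len(p) else None)
s=read_state();print(s,nose_length)
E
```

```text
pics
top rack 0.91 [136.2, 196.1, 36.1, 88.0] [557. 111. 145.]
top rack 0.73 [332.9, 197.7, 80.7, 61.4] [ 597. -391.   48.]
top mixer 0.82 [109.6, 173.6, 103.9, 127.8] [559.  97.  72.]
top tray 0.71 [263.1, 130.4, 47.7, 36.8] [ 794. -182.   51.]
top catch 0.62 [144.7, 254.9, 28.6, 24.3] [498.  99. 135.]
top catch 0.57 [383.4, 230.7, 27.5, 24.8] [ 554. -455.   39.]
scene rack 0.85 [188.6, 132.6, 32.6, 62.2] [ 624. -353.   49.]
scene rack 0.81 [302.8, 219.2, 90.1, 92.0] [590. 131. 145.]
scene mixer 0.85 [248.9, 230.9, 176.0, 153.1] [633. 167.  71.]
scene mixer 0.66 [303.9, 220.7, 88.0, 89.2] [590. 131. 145.]
scene mixer 0.59 [132.0, 213.5, 61.1, 61.4] [ 805. -159.   50.]
scene tray 0.87 [208.8, 180.6, 111.0, 70.1] [ 559. -169.    4.]
scene catch 0.67 [364.1, 231.1, 20.3, 30.8] [493. 109. 135.]
scene catch 0.47 [212.0, 136.3, 8.4, 16.5] [ 544. -447.   40.]
{'t': 0.5, 'joint_pos': array([-1.22417254,  0.52144852, -0.0362979 ,  1.59953053,  0.02119636,
        1.02110954, -0.11279859]), 'qvel': array([-0.00048688,  0.00042269, -0.00036534,  0.00065884,  0.00065566,
       -0.00198033, -0.00055107]), 'effort': array([-2.50022655e-03, -9.26266408e+01,  1.97753549e+00, -3.70058262e+01,
        1.82869169e-02,  2.29597114e-03, -1.41289911e-05]), 'tool_pos': array([253.04876471, 571.44890589, 253.2496063 ]), 'ee_rot': array([-6.50080910e-01, -3.07358010e+00,  1.72987913e-04]), 'contact_force': array([1.2724085 , 0.15900201, 0.18169904]), 'wrist_torque': array([ 0.01941809,  0.0368949 , -0.01377371]), 'gripper_force': 0.0, 'finger_gap': 1.0058023577289301} 22.0
```

View pics/top0.png

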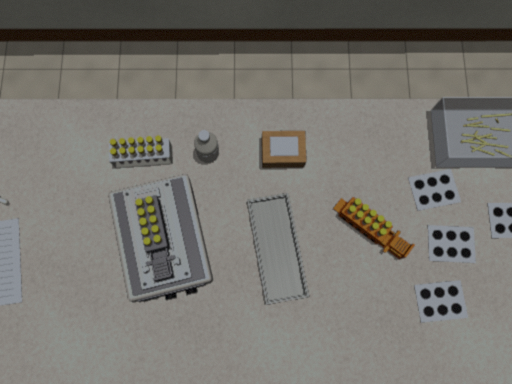

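View pics/scene0.png

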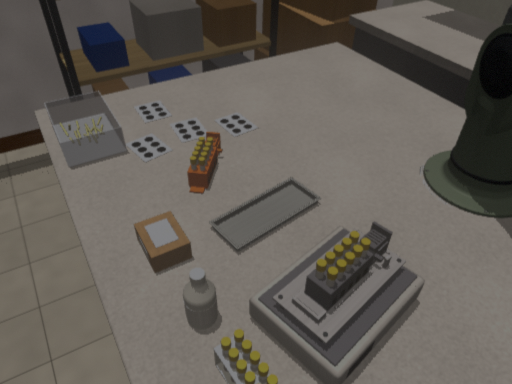

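The grey rack is on the mixer at about (152,230) in the top view, with its nose down the image towards the robot. The orange look-alike is at (375,228) and the empty steel tray at (278,247). The bottle, slide box and spare tubes are farther back.

```bash
python3 - <<'E'
from h import *
z=np.load("top0.npz"); W=z["W"]; im=z["im"].astype(int)
def rect(m,n):
    k,l,st,cen=cv2.connectedComponentsWithStats(m.astype(np.uint8))
    i=1+np.argmax(st[1:,4]); p=W[l==i]; r=cv2.minAreaRect(p[:,:2].astype(np.float32)); print(n,len(p),r,p[:,2].mean())
    b=cv2.boxPoints(r); print(b.round().tolist())
X,Y,Z=W[...,0],W[...,1],W[...,2]
R=np.zeros(Z.shape,bool);R[165:310,100:215]=1
rect(R&(abs(Z-145)<5),"block"); rect(R&(Z>127)&(Z<139)&(X<530),"pad"); rect(R&(Z>139)&(X<515),"wall");rect(R&(Z>128)&(Z<200),"rackall")
rect(R&(Z>85)&(Z<103),"platform"); rect(R&(Z>50),"mixer")
T=np.zeros(Z.shape,bool);T[185:310,238:316]=1
rect(T&(Z>9)&(Z<28),"trayrim")
print("tray floor", np.median(Z[225:275,265:290]), "bench",np.median(Z[320:350,200:300]))
yel=R&(im[...,0]>150)&(im[...,2]<90)&(Z>165); rect(cv2.dilate(yel.astype(np.uint8),np.ones((9,9)))>0,"yel~"); p=W[yel]; r=cv2.minAreaRect(p[:,:2].astype(np.float32)); print("tubes",r,p.mean(0))
E
```

```text
block 604 ((588.4125366210938, 123.80968475341797), (120.66439819335938, 50.637535095214844), 14.185138702392578) 145.2003794249239
[[524.0, 134.0], [536.0, 84.0], [653.0, 114.0], [641.0, 163.0]]
pad 252 ((492.8812255859375, 99.02786254882812), (39.17442321777344, 39.04414367675781), 13.768461227416992) 135.32809590057195
[[469.0, 113.0], [479.0, 75.0], [517.0, 85.0], [507.0, 123.0]]
wall 60 ((469.3405456542969, 93.67072296142578), (5.698177337646484, 39.71429443359375), 14.951885223388672) 145.764302167897
[[461.0, 112.0], [472.0, 74.0], [477.0, 75.0], [467.0, 114.0]]
rackall 1267 ((588.4368286132812, 123.75071716308594), (120.7526626586914, 50.6746826171875), 14.059028625488281) 158.32227479601
[[524.0, 134.0], [536.0, 85.0], [653.0, 114.0], [641.0, 163.0]]
platform 2770 ((574.2642211914062, 120.54898071289062), (237.1869354248047, 115.80652618408203), 14.173172950744629) 95.56255473976128
[[445.0, 148.0], [473.0, 35.0], [703.0, 93.0], [675.0, 206.0]]
mixer 9600 ((537.15673828125, 81.62188720703125), (361.3713684082031, 257.5770568847656), 14.335456848144531) 98.82633608999146
[[330.0, 162.0], [394.0, -88.0], [744.0, 2.0], [680.0, 251.0]]
trayrim 996 ((552.2796630859375, -164.49664306640625), (262.2483825683594, 106.3760986328125), 9.926790237426758) 17.969766950101004
[[414.0, -135.0], [432.0, -239.0], [691.0, -194.0], [672.0, -90.0]]
tray floor 3.4605461488446223 bench 0.18924331204213357Traceback (most recent call last):
  File "<stdin>", line 14, in <module>
  File "<stdin>", line 5, in rect
    return _wrapfunc(a, 'argmax', axis=axis, out=out, **kwds)
    return bound(*args, **kwds)
ValueError: attempt to get argmax of an empty sequence
```

Emit:
move_arm(steps=[{"dx": -2,"dy": -1.7,"claw": 1},{"dx": -3.5,"dy": -2.93,"claw": 1},{"dx": -3.5,"dy": -2.93,"claw": 1},{"dx": -3.5,"dy": -2.93,"claw": 1},{"dx": -3.5,"dy": -2.93,"claw": 1},{"dx": -3.5,"dy": -2.93,"claw": 1},{"dx": -3.5,"dy": -2.93,"claw": 1},{"dx": -3.5,"dy": -2.93,"claw": 1},{"dx": -3.5,"dy": -2.93,"claw": 1},{"dx": -3.5,"dy": -2.93,"claw": 1},{"dx": -3.5,"dy": -2.93,"claw": 1},{"dx": -3,"dy": -2.9,"claw": 1}])

```text
validation failed for argument at $.st...
```

Emit:
move_arm(steps=[{"rz": 0.145,"claw": 1},{"rz": 0.145,"claw": 1},{"rz": 0.145,"claw": 1},{"rz": 0.145,"claw": 1},{"rz": 0.145,"claw": 1},{"rz": 0.145,"claw": 1},{"rz": 0.145,"claw": 1},{"rz": 0.145,"claw": 1},{"rz": 0.145,"claw": 1},{"rz": 0.145,"claw": 1},{"rz": 0.145,"claw": 1},{"rz": 0.145,"claw": 1}])

```text
validation failed for argument at $.st...
```

Emit:
move_arm(steps=[{"rz": 0.145,"claw": 1},{"rz": 0.145,"claw": 1},{"rz": 0.145,"claw": 1},{"rz": 0.145,"claw": 1},{"rz": 0.145,"claw": 1},{"rz": 0,"claw": 1},{"claw": 1}])

```text
validation failed for argument at $.st...
```

```bash
cat > st.py <<'E'
from h import *
def st():
    s=read_state(); R=cv2.Rodrigues(np.array(s["ee_rot"]))[0]
    print("t",s["t"],"pos",s["tool_pos"].round(1),"yaw_x",np.degrees(np.arctan2(R[1,0],R[0,0])).round(2),"tilt",R[:,2].round(3),"F",s["contact_force"].round(1),"gap",round(s["finger_gap"],3),"j",s["joint_pos"].round(2))
    return s,R
def loc(target,s,R): return R.T@(np.array(target)-s["tool_pos"])/10
E
python3 - <<'E'
from st import *
s,R=st(); import cell; print(nose_length)
print(loc([484.8,97.9,s["tool_pos"][2]],s,R))
c=get_calibration("wrist");Rc=cv2.Rodrigues(np.array(c["rvec"]))[0];print("cam in tool",R.T@(-Rc.T@c["tvec"]-s["tool_pos"]))
im,d=get_image("wrist");save("pics/w1.png",im);np.savez("w1.npz",im=im,d=d,W=world("wrist",d,c))
E
```

```text
t 0.5 pos [253.  571.4 253.2] yaw_x 156.12 tilt [-0. -0. -1.] F [1.3 0.2 0.2] gap 1.006 j [-1.22  0.52 -0.04  1.6   0.02  1.02 -0.11]
22.0
[-4.03643899e+01 -3.39158963e+01  4.03386946e-03]
cam in tool [  68.48029828    0.14458191 -119.73030257]
```

View pics/w1.png

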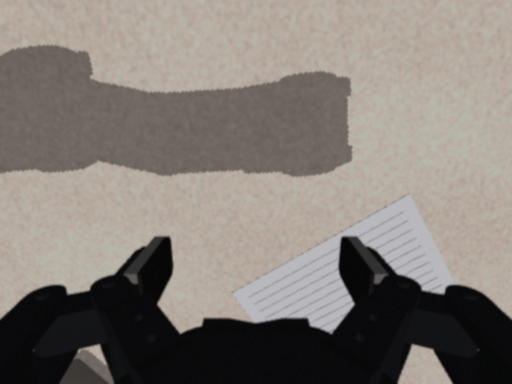

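The wrist view shows only bench and paper, since the moves were refused. I'll send complete rows instead.

Emit:
move_arm(steps=[{"dx": -2,"dy": -1.7,"dz": 0,"rx": 0,"ry": 0,"rz": 0,"claw": 1},{"dx": -3.5,"dy": -2.93,"dz": 0,"rx": 0,"ry": 0,"rz": 0,"claw": 1},{"dx": -3.5,"dy": -2.93,"dz": 0,"rx": 0,"ry": 0,"rz": 0,"claw": 1},{"dx": -3.5,"dy": -2.93,"dz": 0,"rx": 0,"ry": 0,"rz": 0,"claw": 1},{"dx": -3.5,"dy": -2.93,"dz": 0,"rx": 0,"ry": 0,"rz": 0,"claw": 1},{"dx": -3.5,"dy": -2.93,"dz": 0,"rx": 0,"ry": 0,"rz": 0,"claw": 1},{"dx": -3.5,"dy": -2.93,"dz": 0,"rx": 0,"ry": 0,"rz": 0,"claw": 1},{"dx": -3.5,"dy": -2.93,"dz": 0,"rx": 0,"ry": 0,"rz": 0,"claw": 1},{"dx": -3.5,"dy": -2.93,"dz": 0,"rx": 0,"ry": 0,"rz": 0,"claw": 1},{"dx": -3.5,"dy": -2.93,"dz": 0,"rx": 0,"ry": 0,"rz": 0,"claw": 1},{"dx": -3.5,"dy": -2.93,"dz": 0,"rx": 0,"ry": 0,"rz": 0,"claw": 1},{"dx": -3,"dy": -2.9,"dz": 0,"rx": 0,"ry": 0,"rz": 0,"claw": 1}])

```text
t: 1.75
tool_pos: [482.4, 97.5, 253.6]
ee_rot: [0.651, 3.073, 0.0]
contact_force: [0.9, 0.1, 0.0]
finger_gap: 0.003
gripper_force: 0.0
```

Emit:
move_arm(steps=[{"dx": 0,"dy": 0,"dz": 0,"rx": 0,"ry": 0,"rz": 0.145,"claw": 1},{"dx": 0,"dy": 0,"dz": 0,"rx": 0,"ry": 0,"rz": 0.145,"claw": 1},{"dx": 0,"dy": 0,"dz": 0,"rx": 0,"ry": 0,"rz": 0.145,"claw": 1},{"dx": 0,"dy": 0,"dz": 0,"rx": 0,"ry": 0,"rz": 0.145,"claw": 1},{"dx": 0,"dy": 0,"dz": 0,"rx": 0,"ry": 0,"rz": 0.145,"claw": 1},{"dx": 0,"dy": 0,"dz": 0,"rx": 0,"ry": 0,"rz": 0.145,"claw": 1},{"dx": 0,"dy": 0,"dz": 0,"rx": 0,"ry": 0,"rz": 0.145,"claw": 1},{"dx": 0,"dy": 0,"dz": 0,"rx": 0,"ry": 0,"rz": 0.145,"claw": 1},{"dx": 0,"dy": 0,"dz": 0,"rx": 0,"ry": 0,"rz": 0.145,"claw": 1},{"dx": 0,"dy": 0,"dz": 0,"rx": 0,"ry": 0,"rz": 0.145,"claw": 1},{"dx": 0,"dy": 0,"dz": 0,"rx": 0,"ry": 0,"rz": 0.145,"claw": 1},{"dx": 0,"dy": 0,"dz": 0,"rx": 0,"ry": 0,"rz": 0.145,"claw": 1}])

```text
t: 2.95
tool_pos: [481.6, 99.6, 253.4]
ee_rot: [-2.773, -1.477, -0.0]
contact_force: [0.1, -0.6, -1.0]
finger_gap: 0.002
gripper_force: 0.0
```

Emit:
move_arm(steps=[{"dx": 0,"dy": 0,"dz": 0,"rx": 0,"ry": 0,"rz": 0.145,"claw": 1},{"dx": 0,"dy": 0,"dz": 0,"rx": 0,"ry": 0,"rz": 0.145,"claw": 1},{"dx": 0,"dy": 0,"dz": 0,"rx": 0,"ry": 0,"rz": 0.145,"claw": 1},{"dx": 0,"dy": 0,"dz": 0,"rx": 0,"ry": 0,"rz": 0.145,"claw": 1},{"dx": 0,"dy": 0,"dz": 0,"rx": 0,"ry": 0,"rz": 0.145,"claw": 1},{"dx": 0,"dy": 0,"dz": 0,"rx": 0,"ry": 0,"rz": 0,"claw": 1},{"dx": 0,"dy": 0,"dz": 0,"rx": 0,"ry": 0,"rz": 0,"claw": 1}])

```text
t: 3.65
tool_pos: [481.5, 99.7, 253.3]
ee_rot: [3.114, 0.414, -0.0]
contact_force: [0.6, 0.1, 1.3]
finger_gap: 0.0
gripper_force: 0.0
```

```bash
python3 - <<'E'
from st import *
s,R=st()
print(loc([484.8,97.9,s["tool_pos"][2]],s,R))
c=get_calibration("wrist")
im,d=get_image("wrist");save("pics/w2.png",im);W=world("wrist",d,c);np.savez("w2.npz",im=im,d=d,W=W)
X,Y,Z=np.moveaxis(W,-1,0)
def rect(m,n):
    k,l,stt,cen=cv2.connectedComponentsWithStats(m.astype(np.uint8)); i=1+np.argmax(stt[1:,4]);p=W[l==i]
    print(n,len(p),cv2.minAreaRect(p[:,:2].astype(np.float32)),p[:,2].mean())
B=(d>0)&(np.hypot(X-588,Y-124)<160)
rect(B&(abs(Z-145)<4),"block");rect(B&(Z>128)&(Z<139),"pad");rect(B&(abs(Z-147)<4)&(X<500),"wall")
E
```

```text
t 3.65 pos [481.5  99.7 253.3] yaw_x 15.16 tilt [-0. -0. -1.] F [0.6 0.1 1.3] gap 0.0 j [-0.85  0.38  0.69  1.97 -0.3   0.9  -1.31]
[2.70135254e-01 2.64158057e-01 2.14948355e-05]
block 4609 ((576.81982421875, 121.90029907226562), (98.75353240966797, 49.96341323852539), 13.838430404663086) 143.91727251073087
pad 1689 ((490.3374328613281, 100.77645874023438), (42.137939453125, 39.34741973876953), 14.877677917480469) 134.41980505626728
wall 336 ((468.1806640625, 94.45155334472656), (6.2004852294921875, 38.96038055419922), 14.05627155303955) 146.09661625611142
```

View pics/w2.png

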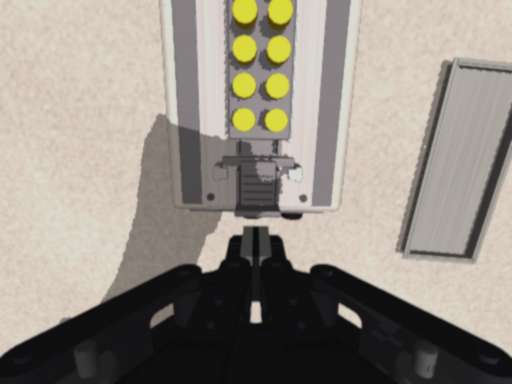

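Pad at about (258,185), end wall at (258,210), directly ahead of the closed fingers. Descending to just over the pad.

Emit:
move_arm(steps=[{"dx": 0.41,"dy": 0.22,"dz": 1,"rx": 0,"ry": 0,"rz": 0.0176,"claw": 1},{"dx": 0,"dy": 0,"dz": 2,"rx": 0,"ry": 0,"rz": 0,"claw": 1},{"dx": 0,"dy": 0,"dz": 2,"rx": 0,"ry": 0,"rz": 0,"claw": 1},{"dx": 0,"dy": 0,"dz": 1.5,"rx": 0,"ry": 0,"rz": 0,"claw": 1},{"dx": 0,"dy": 0,"dz": 1,"rx": 0,"ry": 0,"rz": 0,"claw": 1},{"dx": 0,"dy": 0,"dz": 0.8,"rx": 0,"ry": 0,"rz": 0,"claw": 1},{"dx": 0,"dy": 0,"dz": 0,"rx": 0,"ry": 0,"rz": 0,"claw": 1},{"dx": 0,"dy": 0,"dz": 0,"rx": 0,"ry": 0,"rz": 0,"claw": 1}])

```text
t: 4.5
tool_pos: [486.3, 98.4, 170.6]
ee_rot: [-3.119, -0.379, -0.001]
contact_force: [0.7, -0.5, -0.6]
finger_gap: 0.0
gripper_force: 0.0
```

```bash
python3 - <<'E'
from st import *
st(); im,d=get_image("wrist");save("pics/w3.png",im)
E
```

```text
t 4.5 pos [486.3  98.4 170.6] yaw_x 13.87 tilt [ 0.  0. -1.] F [ 0.7 -0.5 -0.6] gap 0.0 j [-0.76  0.51  0.59  2.03 -0.43  0.72 -1.22]
```

View pics/w3.png

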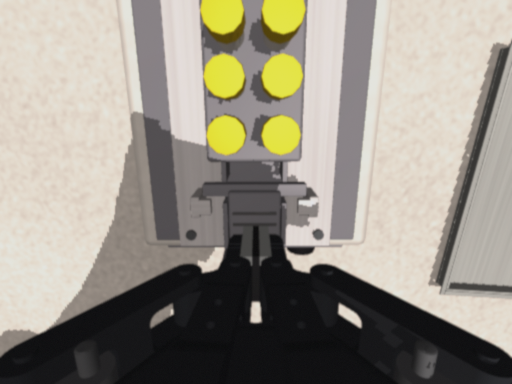

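The fingertips (256,228) are over the pad and centred between the keepers (200,207) and (308,207). Now I'll press gradually.

Emit:
move_arm(steps=[{"dx": 0,"dy": 0,"dz": 0.4,"rx": 0,"ry": 0,"rz": 0,"claw": 1},{"dx": 0,"dy": 0,"dz": 0.3,"rx": 0,"ry": 0,"rz": 0,"claw": 1},{"dx": 0,"dy": 0,"dz": 0.3,"rx": 0,"ry": 0,"rz": 0,"claw": 1},{"dx": 0,"dy": 0,"dz": 0.2,"rx": 0,"ry": 0,"rz": 0,"claw": 1},{"dx": 0,"dy": 0,"dz": 0.2,"rx": 0,"ry": 0,"rz": 0,"claw": 1},{"dx": 0,"dy": 0,"dz": 0,"rx": 0,"ry": 0,"rz": 0,"claw": 1}])

```text
t: 5.15
tool_pos: [485.9, 98.4, 156.1]
ee_rot: [3.119, 0.379, -0.001]
contact_force: [-1.3, -0.3, 1.3]
finger_gap: -0.002
gripper_force: 1.1
```

Emit:
move_arm(steps=[{"dx": 0,"dy": 0,"dz": 0.1,"rx": 0,"ry": 0,"rz": 0,"claw": 1},{"dx": 0,"dy": 0,"dz": 0.1,"rx": 0,"ry": 0,"rz": 0,"claw": 1},{"dx": 0,"dy": 0,"dz": 0.1,"rx": 0,"ry": 0,"rz": 0,"claw": 1},{"dx": 0,"dy": 0,"dz": 0,"rx": 0,"ry": 0,"rz": 0,"claw": 1}])

```text
t: 5.55
tool_pos: [485.5, 98.3, 153.2]
ee_rot: [-3.119, -0.379, 0.002]
contact_force: [-5.7, -1.9, 9.0]
finger_gap: 0.002
gripper_force: 4.4
```

Emit:
move_arm(steps=[{"dx": -0.1,"dy": 0,"dz": 0.1,"rx": 0,"ry": 0,"rz": 0,"claw": 1},{"dx": -0.1,"dy": 0,"dz": 0.1,"rx": 0,"ry": 0,"rz": 0,"claw": 1},{"dx": 0,"dy": 0,"dz": 0,"rx": 0,"ry": 0,"rz": 0,"claw": 1}])

```text
t: 5.85
tool_pos: [484.9, 98.1, 151.7]
ee_rot: [-3.118, -0.379, -0.003]
contact_force: [-0.3, 0.2, 9.5]
finger_gap: -0.003
gripper_force: 4.7
```

Emit:
move_arm(steps=[{"dx": -0.02,"dy": 0,"dz": 0.1,"rx": 0,"ry": 0,"rz": 0,"claw": 1},{"dx": -0.02,"dy": 0,"dz": 0.1,"rx": 0,"ry": 0,"rz": 0,"claw": 1},{"dx": -0.02,"dy": 0,"dz": 0.1,"rx": 0,"ry": 0,"rz": 0,"claw": 1},{"dx": 0,"dy": 0,"dz": 0,"rx": 0,"ry": 0,"rz": 0,"claw": 1}])

```text
t: 6.25
tool_pos: [484.7, 98.0, 148.9]
ee_rot: [-3.118, -0.379, -0.004]
contact_force: [1.3, 0.6, 11.7]
finger_gap: 0.001
gripper_force: 5.8
```

Emit:
move_arm(steps=[{"dx": 0,"dy": 0,"dz": 0.1,"rx": 0,"ry": 0,"rz": 0,"claw": 1},{"dx": 0,"dy": 0,"dz": 0.1,"rx": 0,"ry": 0,"rz": 0,"claw": 1},{"dx": 0,"dy": 0,"dz": 0.1,"rx": 0,"ry": 0,"rz": 0,"claw": 1},{"dx": 0,"dy": 0,"dz": 0,"rx": 0,"ry": 0,"rz": 0,"claw": 1}])

```text
t: 6.65
tool_pos: [484.7, 98.1, 146.0]
ee_rot: [-3.118, -0.379, -0.004]
contact_force: [0.5, 1.0, 14.3]
finger_gap: -0.001
gripper_force: 7.0
```

Emit:
move_arm(steps=[{"dx": 0,"dy": 0,"dz": 0.1,"rx": 0,"ry": 0,"rz": 0,"claw": 1},{"dx": 0,"dy": 0,"dz": 0.1,"rx": 0,"ry": 0,"rz": 0,"claw": 1},{"dx": 0,"dy": 0,"dz": 0.1,"rx": 0,"ry": 0,"rz": 0,"claw": 1},{"dx": 0,"dy": 0,"dz": 0,"rx": 0,"ry": 0,"rz": 0,"claw": 1}])

```text
t: 7.05
tool_pos: [484.6, 98.0, 143.0]
ee_rot: [-3.118, -0.379, -0.004]
contact_force: [-1.1, 0.3, 16.6]
finger_gap: -0.001
gripper_force: 8.4
```

Emit:
move_arm(steps=[{"dx": 0,"dy": 0,"dz": 0.1,"rx": 0,"ry": 0,"rz": 0,"claw": 1},{"dx": -0.1,"dy": 0,"dz": 0,"rx": 0,"ry": 0,"rz": 0,"claw": 1},{"dx": -0.1,"dy": 0,"dz": 0,"rx": 0,"ry": 0,"rz": 0,"claw": 1},{"dx": -0.1,"dy": 0,"dz": 0,"rx": 0,"ry": 0,"rz": 0,"claw": 1},{"dx": 0,"dy": 0,"dz": 0,"rx": 0,"ry": 0,"rz": 0,"claw": 1}])

```text
t: 7.55
tool_pos: [483.5, 97.8, 142.7]
ee_rot: [-3.118, -0.379, -0.01]
contact_force: [8.1, 2.3, 15.4]
finger_gap: -0.002
gripper_force: 7.8
```

Emit:
move_arm(steps=[{"dx": 0,"dy": 0,"dz": 0.1,"rx": 0,"ry": 0,"rz": 0,"claw": 1},{"dx": -0.1,"dy": 0,"dz": 0.05,"rx": 0,"ry": 0,"rz": 0,"claw": 1},{"dx": -0.1,"dy": 0,"dz": 0,"rx": 0,"ry": 0,"rz": 0,"claw": 1},{"dx": 0,"dy": 0,"dz": 0,"rx": 0,"ry": 0,"rz": 0,"claw": 1}])

```text
t: 7.95
tool_pos: [481.7, 97.3, 141.3]
ee_rot: [-3.118, -0.379, -0.011]
contact_force: [9.3, 2.0, 18.2]
finger_gap: 0.003
gripper_force: 8.3
```

Emit:
move_arm(steps=[{"dx": -0.1,"dy": 0,"dz": 0,"rx": 0,"ry": 0,"rz": 0,"claw": 1},{"dx": -0.1,"dy": 0,"dz": 0,"rx": 0,"ry": 0,"rz": 0,"claw": 1},{"dx": -0.1,"dy": 0,"dz": 0,"rx": 0,"ry": 0,"rz": 0,"claw": 1},{"dx": 0,"dy": 0,"dz": 0,"rx": 0,"ry": 0,"rz": 0,"claw": 1}])

```text
t: 8.35
tool_pos: [478.8, 96.5, 141.3]
ee_rot: [-3.118, -0.379, -0.011]
contact_force: [7.9, 1.5, 16.7]
finger_gap: -0.001
gripper_force: 8.2
```

```bash
cat > chk.py <<'E'
from st import *
s,R=st(); c=get_calibration("wrist"); im,d=get_image("wrist"); W=world("wrist",d,c); np.savez("wl.npz",im=im,d=d,W=W)
# rack coordinates: u along rack x from mixer-clipped grip, v across
a=np.radians(14.15); e=np.array([np.cos(a),np.sin(a)]); n=np.array([-e[1],e[0]])
q=W[...,:2]-[588.6,124]; u=q@e; v=q@n; Z=W[...,2]
m=(d>0)&(abs(v)<18)&(Z>125)&(Z<152)&(u<-20)&(u>-80)
# front face of block: where height jumps from the pad level
for z0,z1 in((125,133),(133,141),(141,150)):
    k=m&(Z>=z0)&(Z<z1); print((z0,z1),k.sum(),"min u",np.percentile(u[k],[1,5]).round(1) if k.any() else None)
k=(d>0)&(im[...,0]>150)&(im[...,2]<90)&(Z>155)&(abs(v)<30)
print("caps u",np.percentile(u[k],[1,50]).round(1),"z",np.percentile(Z[k],[5,95]).round(1))
E
python3 chk.py
```

```text
t 8.35 pos [478.8  96.5 141.3] yaw_x 13.87 tilt [ 0.007  0.001 -1.   ] F [ 7.9  1.5 16.7] gap -0.001 j [-0.73  0.54  0.55  2.08 -0.47  0.64 -1.19]
(125, 133) 0 min u None
(133, 141) 2279 min u [-65.2 -64.2]
(141, 150) 2058 min u [-49.4 -44.4]
caps u [-58.9 -35.3] z [172.3 175.8]
```

Emit:
move_arm(steps=[{"dx": -0.15,"dy": 0,"dz": 0.05,"rx": 0,"ry": 0,"rz": 0,"claw": 1},{"dx": -0.15,"dy": 0,"dz": 0.02,"rx": 0,"ry": 0,"rz": 0,"claw": 1},{"dx": -0.15,"dy": 0,"dz": 0.02,"rx": 0,"ry": 0,"rz": 0,"claw": 1},{"dx": 0,"dy": 0,"dz": 0,"rx": 0,"ry": 0,"rz": 0,"claw": 1}])

```text
t: 8.8
tool_pos: [474.7, 95.5, 140.5]
ee_rot: [-3.118, -0.379, -0.012]
contact_force: [9.2, 2.6, 17.0]
finger_gap: -0.002
gripper_force: 10.6
```

```bash
python3 chk.py
```

```text
t 8.8 pos [474.7  95.5 140.5] yaw_x 13.86 tilt [ 0.007  0.002 -1.   ] F [ 9.2  2.6 17. ] gap -0.002 j [-0.73  0.54  0.55  2.09 -0.47  0.63 -1.18]
(125, 133) 0 min u None
(133, 141) 3124 min u [-68.6 -67.5]
(141, 150) 1632 min u [-49.8 -46.2]
caps u [-62.8 -39.1] z [171.7 175.3]
```

The rack follows the fingers: the caps moved 3.9 mm for a 4.2 mm pull. I'll keep drawing it out.

Emit:
move_arm(steps=[{"dx": -0.2,"dy": 0,"dz": 0.03,"rx": 0,"ry": 0,"rz": 0,"claw": 1},{"dx": -0.2,"dy": 0,"dz": 0.03,"rx": 0,"ry": 0,"rz": 0,"claw": 1},{"dx": -0.2,"dy": 0,"dz": 0.03,"rx": 0,"ry": 0,"rz": 0,"claw": 1},{"dx": 0,"dy": 0,"dz": 0,"rx": 0,"ry": 0,"rz": 0,"claw": 1}])

```text
t: 9.25
tool_pos: [468.8, 94.0, 139.5]
ee_rot: [-3.118, -0.379, -0.012]
contact_force: [10.2, 2.6, 17.3]
finger_gap: 0.0
gripper_force: 10.8
```

Emit:
move_arm(steps=[{"dx": -0.2,"dy": 0,"dz": 0.03,"rx": 0,"ry": 0,"rz": 0,"claw": 1},{"dx": -0.2,"dy": 0,"dz": 0.03,"rx": 0,"ry": 0,"rz": 0,"claw": 1},{"dx": -0.2,"dy": 0,"dz": 0.03,"rx": 0,"ry": 0,"rz": 0,"claw": 1},{"dx": 0,"dy": 0,"dz": 0,"rx": 0,"ry": 0,"rz": 0,"claw": 1}])

```text
t: 9.65
tool_pos: [462.9, 92.6, 138.6]
ee_rot: [-3.118, -0.379, -0.011]
contact_force: [9.1, 1.6, 17.6]
finger_gap: -0.004
gripper_force: 11.1
```

Emit:
move_arm(steps=[{"dx": -0.2,"dy": 0,"dz": 0.03,"rx": 0,"ry": 0,"rz": 0,"claw": 1},{"dx": -0.2,"dy": 0,"dz": 0.03,"rx": 0,"ry": 0,"rz": 0,"claw": 1},{"dx": -0.2,"dy": 0,"dz": 0.03,"rx": 0,"ry": 0,"rz": 0,"claw": 1},{"dx": -0.2,"dy": 0,"dz": 0.03,"rx": 0,"ry": 0,"rz": 0,"claw": 1},{"dx": 0,"dy": 0,"dz": 0,"rx": 0,"ry": 0,"rz": 0,"claw": 1}])

```text
t: 10.15
tool_pos: [455.3, 90.7, 137.3]
ee_rot: [-3.118, -0.379, -0.012]
contact_force: [9.0, 2.4, 18.3]
finger_gap: 0.001
gripper_force: 11.0
```

```bash
python3 chk.py
```

```text
t 10.15 pos [455.3  90.7 137.3] yaw_x 13.87 tilt [ 0.007  0.002 -1.   ] F [ 9.   2.4 18.3] gap 0.001 j [-0.74  0.52  0.55  2.14 -0.48  0.59 -1.18]
(125, 133) 0 min u None
(133, 141) 5009 min u [-78.8 -74.2]
(141, 150) 1368 min u [-69.8 -45.4]
caps u [-83.4 -59.8] z [169.4 173.4]
```

Emit:
move_arm(steps=[{"dx": -0.2,"dy": 0,"dz": 0.01,"rx": 0,"ry": 0,"rz": 0,"claw": 1},{"dx": -0.2,"dy": 0,"dz": 0.02,"rx": 0,"ry": 0,"rz": 0,"claw": 1},{"dx": -0.2,"dy": 0,"dz": 0.02,"rx": 0,"ry": 0,"rz": 0,"claw": 1},{"dx": 0,"dy": 0,"dz": 0,"rx": 0,"ry": 0,"rz": 0,"claw": 1}])

```text
t: 10.6
tool_pos: [448.8, 89.1, 136.6]
ee_rot: [-3.118, -0.379, -0.01]
contact_force: [8.5, 1.5, 17.1]
finger_gap: -0.001
gripper_force: 7.7
```

Emit:
move_arm(steps=[{"dx": -0.2,"dy": 0,"dz": 0.02,"rx": 0,"ry": 0,"rz": 0,"claw": 1},{"dx": -0.2,"dy": 0,"dz": 0.02,"rx": 0,"ry": 0,"rz": 0,"claw": 1},{"dx": 0,"dy": 0,"dz": 0,"rx": 0,"ry": 0,"rz": 0,"claw": 1},{"dx": 0.1,"dy": 0,"dz": -0.1,"rx": 0,"ry": 0,"rz": 0,"claw": 1},{"dx": 0.1,"dy": 0,"dz": -0.2,"rx": 0,"ry": 0,"rz": 0,"claw": 1},{"dx": 0,"dy": 0,"dz": -0.2,"rx": 0,"ry": 0,"rz": 0,"claw": 1},{"dx": 0,"dy": 0,"dz": -0.2,"rx": 0,"ry": 0,"rz": 0,"claw": 1},{"dx": 0,"dy": 0,"dz": -0.2,"rx": 0,"ry": 0,"rz": 0,"claw": 1},{"dx": 0,"dy": 0,"dz": -0.3,"rx": 0,"ry": 0,"rz": 0,"claw": 1},{"dx": 0,"dy": 0,"dz": -0.3,"rx": 0,"ry": 0,"rz": 0,"claw": 1},{"dx": 0,"dy": 0,"dz": -0.3,"rx": 0,"ry": 0,"rz": 0,"claw": 1},{"dx": 0,"dy": 0,"dz": -0.4,"rx": 0,"ry": 0,"rz": 0,"claw": 1}])

```text
t: 11.8
tool_pos: [444.0, 88.1, 157.1]
ee_rot: [3.118, 0.379, -0.001]
contact_force: [2.3, 0.6, -0.7]
finger_gap: 0.002
gripper_force: 0.8
```

Emit:
move_arm(steps=[{"dx": 0,"dy": 0,"dz": -0.8,"rx": 0,"ry": 0,"rz": 0,"claw": 1},{"dx": 0,"dy": 0,"dz": -1.5,"rx": 0,"ry": 0,"rz": 0,"claw": 1},{"dx": 0,"dy": 0,"dz": -2,"rx": 0,"ry": 0,"rz": 0,"claw": 1},{"dx": 0,"dy": 0,"dz": -2,"rx": 0,"ry": 0,"rz": 0,"claw": 1},{"dx": 0,"dy": 0,"dz": -2,"rx": 0,"ry": 0,"rz": 0,"claw": 1},{"dx": 0,"dy": 0,"dz": -2,"rx": 0,"ry": 0,"rz": 0,"claw": 0},{"dx": 0,"dy": 0,"dz": -1,"rx": 0,"ry": 0,"rz": 0,"claw": -1},{"dx": 0,"dy": 0,"dz": 0,"rx": 0,"ry": 0,"rz": 0,"claw": -1}])

```text
t: 12.6
tool_pos: [444.3, 88.3, 270.8]
ee_rot: [-3.118, -0.38, -0.002]
contact_force: [0.7, 0.7, -0.4]
finger_gap: 0.507
gripper_force: 0.0
```

```bash
python3 - <<'E'
from st import *
s,R=st()
c=get_calibration("wrist"); im,d=get_image("wrist");save("pics/w4.png",im);W=world("wrist",d,c);X,Y,Z=np.moveaxis(W,-1,0)
im2,d2=get_image("top");save("pics/t4.png",im2[150:320,80:250].repeat(3,0).repeat(3,1)); W2=world("top",d2)
for W,lab in((W,"w"),(W2,"t")):
    Z=W[...,2];m=(abs(Z-145)<4)&(np.hypot(W[...,0]-552,W[...,1]-114)<75)
    k,l,stt,_=cv2.connectedComponentsWithStats(m.astype(np.uint8));i=1+np.argmax(stt[1:,4]);p=W[l==i]
    r=cv2.minAreaRect(p[:,:2].astype(np.float32));print(lab,len(p),r,p[:,2].mean(),cv2.boxPoints(r).round().tolist())
E
```

```text
t 12.6 pos [444.3  88.3 270.8] yaw_x 13.9 tilt [ 0.001  0.001 -1.   ] F [ 0.7  0.7 -0.4] gap 0.507 j [-0.93  0.28  0.74  2.04 -0.24  0.91 -1.38]
w 4417 ((542.0347290039062, 113.31385803222656), (104.4566421508789, 50.0064582824707), 13.895225524902344) 143.54830313095923 [[485.0, 125.0], [497.0, 76.0], [599.0, 102.0], [587.0, 150.0]]
t 366 ((554.262939453125, 102.48253631591797), (120.67203521728516, 34.392799377441406), 19.15943145751953) 144.9589513779538 [[492.0, 99.0], [503.0, 66.0], [617.0, 106.0], [606.0, 139.0]]
```

View pics/t4.png

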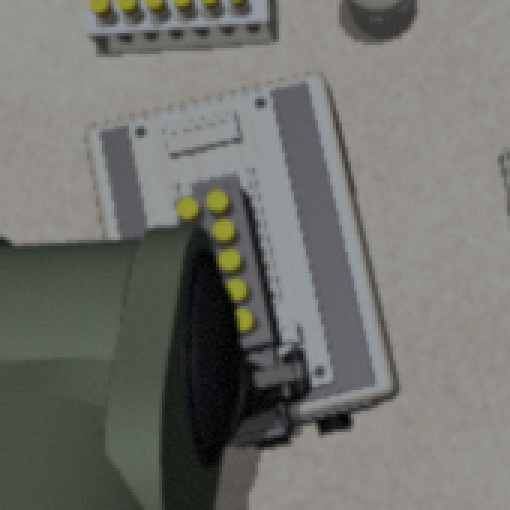

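The rack has been drawn out about 39 mm, clear of the hook, and the catch is released with the rack standing on the platform. Next is a move above the block and a check.

Emit:
move_arm(steps=[{"dx": 2,"dy": 0,"dz": 0,"rx": 0,"ry": 0,"rz": 0,"claw": -1},{"dx": 3,"dy": 0,"dz": 0,"rx": 0,"ry": 0,"rz": 0,"claw": -1},{"dx": 3,"dy": 0,"dz": 0,"rx": 0,"ry": 0,"rz": 0,"claw": -1},{"dx": 1.7,"dy": -0.05,"dz": 0,"rx": 0,"ry": 0,"rz": 0,"claw": -1},{"dx": 0,"dy": 0,"dz": 2,"rx": 0,"ry": 0,"rz": 0,"claw": -1},{"dx": 0,"dy": 0,"dz": 2,"rx": 0,"ry": 0,"rz": 0,"claw": -1},{"dx": 0,"dy": 0,"dz": 1,"rx": 0,"ry": 0,"rz": 0,"claw": -1},{"dx": 0,"dy": 0,"dz": 0,"rx": 0,"ry": 0,"rz": 0,"claw": -1},{"dx": 0,"dy": 0,"dz": 0,"rx": 0,"ry": 0,"rz": 0,"claw": -1}])

```text
t: 13.6
tool_pos: [538.4, 111.7, 220.2]
ee_rot: [3.118, 0.379, -0.0]
contact_force: [0.8, -0.1, 0.2]
finger_gap: 1.0
gripper_force: 0.0
```

```bash
python3 - <<'E'
from st import *
s,R=st(); im,d=get_image("wrist");save("pics/w5.png",im)
print(loc([538.4,112.1,134],s,R))
E
```

```text
t 13.6 pos [538.4 111.7 220.2] yaw_x 13.86 tilt [-0. -0. -1.] F [ 0.8 -0.1  0.2] gap 1.0 j [-0.77  0.52  0.65  1.86 -0.4   0.89 -1.26]
[ 0.01548098 -0.03827008  8.61805177]
```

View pics/w5.png

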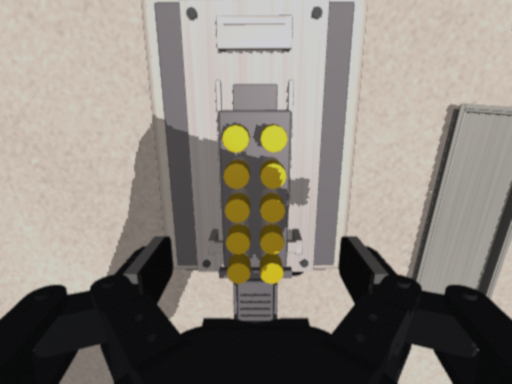

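The block is centred between the open fingers, with its front end at row 278. The tongue (255,95) is well clear of the hook (255,33). I'll check the keeper positions before descending.

```bash
python3 - <<'E'
from st import *
s,R=st(); c=get_calibration("wrist"); im,d=get_image("wrist"); W=world("wrist",d,c)
L=(W-s["tool_pos"])@R  # tool coords
for n,b in(("left",(slice(225,245),slice(206,220))),("right",(slice(225,245),slice(288,304)))):
    p=L[b].reshape(-1,3); z=W[b][...,2].ravel(); k=(z>112)&(z<128); print(n,k.sum(),p[k].min(0).round(),p[k].max(0).round())
m=(abs(W[...,2]-145)<4)&(abs(L[...,1])<40)&(abs(L[...,0])<90); p=L[m]; print("block y",np.percentile(p[:,1],[2,98]),"x",np.percentile(p[:,0],[1,99]))
E
```

```text
t 13.65 pos [538.5 111.8 220.5] yaw_x 13.87 tilt [ 0.001  0.    -1.   ] F [-0.  -0.  -0.2] gap 0.997 j [-0.77  0.52  0.65  1.86 -0.4   0.89 -1.26]
left 82 [-41. -41. 100.] [-36. -32. 108.]
right 100 [-41.  28. 100.] [-36.  40. 108.]
block y [-24.94115982  23.70860136] x [-45.43580715  70.56010332]
```

Emit:
move_arm(steps=[{"dx": 0,"dy": -0.05,"dz": 1.5,"rx": 0,"ry": 0,"rz": 0,"claw": -1},{"dx": 0,"dy": 0,"dz": 1.5,"rx": 0,"ry": 0,"rz": 0,"claw": -1},{"dx": 0,"dy": 0,"dz": 1.5,"rx": 0,"ry": 0,"rz": 0,"claw": -1},{"dx": 0,"dy": 0,"dz": 1.5,"rx": 0,"ry": 0,"rz": 0,"claw": -1},{"dx": 0,"dy": 0,"dz": 1.3,"rx": 0,"ry": 0,"rz": 0,"claw": -1},{"dx": 0,"dy": 0,"dz": 0.8,"rx": 0,"ry": 0,"rz": 0,"claw": -1},{"dx": 0,"dy": 0,"dz": 0.5,"rx": 0,"ry": 0,"rz": 0,"claw": -1},{"dx": 0,"dy": 0,"dz": 0,"rx": 0,"ry": 0,"rz": 0,"claw": -1}])

```text
t: 14.5
tool_pos: [538.1, 112.3, 133.8]
ee_rot: [3.118, 0.379, -0.0]
contact_force: [-0.8, 0.4, -0.7]
finger_gap: 0.998
gripper_force: 0.0
```

Emit:
move_arm(steps=[{"dx": 0,"dy": 0,"dz": 0,"rx": 0,"ry": 0,"rz": 0,"claw": 0},{"dx": 0,"dy": 0,"dz": 0,"rx": 0,"ry": 0,"rz": 0,"claw": 1},{"dx": 0,"dy": 0,"dz": 0,"rx": 0,"ry": 0,"rz": 0,"claw": 1},{"dx": 0,"dy": 0,"dz": 0,"rx": 0,"ry": 0,"rz": 0,"claw": 1},{"dx": 0,"dy": 0,"dz": 0,"rx": 0,"ry": 0,"rz": 0,"claw": 1},{"dx": 0,"dy": 0,"dz": 0,"rx": 0,"ry": 0,"rz": 0,"claw": 1}], newtons=50)

```text
t: 15.1
tool_pos: [538.4, 112.4, 134.6]
ee_rot: [-3.118, -0.379, -0.001]
contact_force: [-2.0, -0.1, 7.1]
finger_gap: 0.576
gripper_force: 56.1
```

Emit:
move_arm(steps=[{"dx": 0,"dy": 0,"dz": -0.3,"rx": 0,"ry": 0,"rz": 0,"claw": 1},{"dx": 0,"dy": 0,"dz": -0.4,"rx": 0,"ry": 0,"rz": 0,"claw": 1},{"dx": 0,"dy": 0,"dz": -0.5,"rx": 0,"ry": 0,"rz": 0,"claw": 1},{"dx": 0,"dy": 0,"dz": 0,"rx": 0,"ry": 0,"rz": 0,"claw": 1}])

```text
t: 15.5
tool_pos: [538.4, 112.4, 146.7]
ee_rot: [-3.118, -0.379, -0.001]
contact_force: [-0.0, -0.8, -3.9]
finger_gap: 0.579
gripper_force: 54.6
```

Emit:
move_arm(steps=[{"dx": 0,"dy": 0,"dz": -1,"rx": 0,"ry": 0,"rz": 0,"claw": 1},{"dx": 0,"dy": 0,"dz": -2,"rx": 0,"ry": 0,"rz": 0,"claw": 1},{"dx": 0,"dy": 0,"dz": -2,"rx": 0,"ry": 0,"rz": 0,"claw": 1},{"dx": 0,"dy": 0,"dz": -1.5,"rx": 0,"ry": 0,"rz": 0,"claw": 1},{"dx": 0,"dy": 0,"dz": -0.5,"rx": 0,"ry": 0,"rz": 0,"claw": 1},{"dx": -0.15,"dy": 1,"dz": 0,"rx": 0,"ry": 0,"rz": 0,"claw": 1},{"dx": -0.3,"dy": 2,"dz": 0,"rx": 0,"ry": 0,"rz": 0,"claw": 1},{"dx": -0.4,"dy": 2.5,"dz": 0,"rx": 0,"ry": 0,"rz": 0,"claw": 1},{"dx": -0.4,"dy": 2.5,"dz": 0,"rx": 0,"ry": 0,"rz": 0,"claw": 1},{"dx": -0.4,"dy": 2.5,"dz": 0,"rx": 0,"ry": 0,"rz": 0,"claw": 1},{"dx": -0.4,"dy": 2.5,"dz": 0,"rx": 0,"ry": 0,"rz": 0,"claw": 1},{"dx": -0.4,"dy": 2.5,"dz": 0,"rx": 0,"ry": 0,"rz": 0,"claw": 1}])

```text
t: 16.7
tool_pos: [550.9, -45.8, 215.2]
ee_rot: [3.118, 0.379, -0.002]
contact_force: [0.1, 0.4, -3.6]
finger_gap: 0.579
gripper_force: 54.7
```

Emit:
move_arm(steps=[{"dx": -0.4,"dy": 2.5,"dz": 0,"rx": 0,"ry": 0,"rz": 0,"claw": 1},{"dx": -0.4,"dy": 2.5,"dz": 0,"rx": 0,"ry": 0,"rz": 0,"claw": 1},{"dx": -0.35,"dy": 2.5,"dz": 0,"rx": 0,"ry": 0,"rz": 0,"claw": 1},{"dx": -0.3,"dy": 2.3,"dz": 0,"rx": 0,"ry": 0,"rz": 0,"claw": 1},{"dx": -0.29,"dy": 1.5,"dz": 0,"rx": 0,"ry": 0,"rz": 0,"claw": 1},{"dx": 0,"dy": 0.5,"dz": 0,"rx": 0,"ry": 0,"rz": 0.03,"claw": 1},{"dx": 0,"dy": 0,"dz": 0,"rx": 0,"ry": 0,"rz": 0.039,"claw": 1},{"dx": 0,"dy": 0,"dz": 0,"rx": 0,"ry": 0,"rz": 0,"claw": 1}])

```text
t: 17.5
tool_pos: [562.8, -162.1, 215.5]
ee_rot: [-3.13, -0.269, 0.001]
contact_force: [-0.3, 0.8, -4.8]
finger_gap: 0.58
gripper_force: 54.6
```

```bash
python3 - <<'E'
from st import *
s,R=st(); print(loc([563.1,-162.6,134.5-92],s,R))
c=get_calibration("wrist"); im,d=get_image("wrist"); W=world("wrist",d,c); save("pics/w6.png",im)
L=(W-s["tool_pos"])@R
m=(d>0)&(abs(W[...,2]-18)<6)&(abs(L[...,1])<75); p=L[m]; print("rim y",np.percentile(p[:,1],[1,99]).round(1),"x",np.percentile(p[:,0],[1,99]).round(1))
for x0 in(20,60,100):
    q=p[abs(p[:,0]-x0)<10]; print(x0,q[:,1].min().round(1),q[:,1].max().round(1)) if len(q) else 0
m=(d>0)&(W[...,2]>120)&(abs(L[...,1])<35)&(abs(L[...,0])<90)&(L[...,2]>-50); p=L[m]; print("rack",p[:,1].min(),p[:,1].max(),p[:,0].min(),p[:,0].max())
E
```

```text
t 17.5 pos [ 562.8 -162.1  215.5] yaw_x 9.84 tilt [-0.001  0.    -1.   ] F [-0.3  0.8 -4.8] gap 0.58 j [-0.26  0.59  0.64  1.77 -0.43  0.93 -0.83]
[ 0.0295658   0.06527895 17.30477562]
rim y [-53.2  52.1] x [ 76.2 118.5]
100 -53.5 52.5
rack -34.99547408496072 34.99390128564121 -27.050166958418185 89.99615250420656
```

View pics/w6.png

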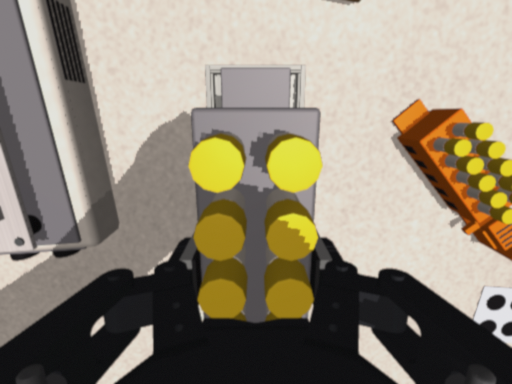

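The rack is held level and centred over the tray, whose far end shows at (255,70). Lowering.

Emit:
move_arm(steps=[{"dx": 0,"dy": 0.03,"dz": 1,"rx": 0,"ry": 0,"rz": 0,"claw": 1},{"dx": 0,"dy": 0,"dz": 2,"rx": 0,"ry": 0,"rz": 0,"claw": 1},{"dx": 0,"dy": 0,"dz": 2.5,"rx": 0,"ry": 0,"rz": 0,"claw": 1},{"dx": 0,"dy": 0,"dz": 2.5,"rx": 0,"ry": 0,"rz": 0,"claw": 1},{"dx": 0,"dy": 0,"dz": 2.5,"rx": 0,"ry": 0,"rz": 0,"claw": 1},{"dx": 0,"dy": 0,"dz": 2.5,"rx": 0,"ry": 0,"rz": 0,"claw": 1},{"dx": 0,"dy": 0,"dz": 1.5,"rx": 0,"ry": 0,"rz": 0,"claw": 1},{"dx": 0,"dy": 0,"dz": 1,"rx": 0,"ry": 0,"rz": 0,"claw": 1},{"dx": 0,"dy": 0,"dz": 0.5,"rx": 0,"ry": 0,"rz": 0,"claw": 1},{"dx": 0,"dy": 0,"dz": 0.4,"rx": 0,"ry": 0,"rz": 0,"claw": 1},{"dx": 0,"dy": 0,"dz": 0.2,"rx": 0,"ry": 0,"rz": 0,"claw": 1},{"dx": 0,"dy": 0,"dz": 0,"rx": 0,"ry": 0,"rz": 0,"claw": 1}])

```text
t: 18.75
tool_pos: [563.2, -163.0, 50.3]
ee_rot: [3.13, 0.272, 0.001]
contact_force: [0.4, 0.1, -4.0]
finger_gap: 0.577
gripper_force: 54.5
```

Emit:
move_arm(steps=[{"dx": 0,"dy": 0,"dz": 0.2,"rx": 0,"ry": 0,"rz": 0,"claw": 1},{"dx": 0,"dy": 0,"dz": 0.2,"rx": 0,"ry": 0,"rz": 0,"claw": 1},{"dx": 0,"dy": 0,"dz": 0.15,"rx": 0,"ry": 0,"rz": 0,"claw": 1},{"dx": 0,"dy": 0,"dz": 0.1,"rx": 0,"ry": 0,"rz": 0,"claw": 1},{"dx": 0,"dy": 0,"dz": 0,"rx": 0,"ry": 0,"rz": 0,"claw": 1}])

```text
t: 19.25
tool_pos: [563.2, -162.9, 43.7]
ee_rot: [-3.13, -0.272, -0.001]
contact_force: [0.7, 1.6, 1.7]
finger_gap: 0.577
gripper_force: 55.4
```

Emit:
move_arm(steps=[{"dx": 0,"dy": 0,"dz": 0.05,"rx": 0,"ry": 0,"rz": 0,"claw": 1},{"dx": 0,"dy": 0,"dz": 0,"rx": 0,"ry": 0,"rz": 0,"claw": 1}], newtons=25)

```text
t: 19.45
tool_pos: [563.4, -163.0, 43.2]
ee_rot: [3.13, 0.272, 0.001]
contact_force: [3.2, 0.8, 2.5]
finger_gap: 0.576
gripper_force: 55.4
```

Emit:
move_arm(steps=[{"dx": 0,"dy": 0,"dz": 0,"rx": 0,"ry": 0,"rz": 0,"claw": -0.3},{"dx": 0,"dy": 0,"dz": 0,"rx": 0,"ry": 0,"rz": 0,"claw": -0.6},{"dx": 0,"dy": 0,"dz": 0,"rx": 0,"ry": 0,"rz": 0,"claw": -1},{"dx": 0,"dy": 0,"dz": 0,"rx": 0,"ry": 0,"rz": 0,"claw": -1},{"dx": 0,"dy": 0,"dz": 0,"rx": 0,"ry": 0,"rz": 0,"claw": -1},{"dx": 0,"dy": 0,"dz": -0.5,"rx": 0,"ry": 0,"rz": 0,"claw": -1},{"dx": 0,"dy": 0,"dz": -1.5,"rx": 0,"ry": 0,"rz": 0,"claw": -1},{"dx": 0,"dy": 0,"dz": -3,"rx": 0,"ry": 0,"rz": 0,"claw": -1},{"dx": 0,"dy": 0,"dz": -4,"rx": 0,"ry": 0,"rz": 0,"claw": -1},{"dx": 0,"dy": 0,"dz": -4,"rx": 0,"ry": 0,"rz": 0,"claw": -1},{"dx": 0,"dy": 0,"dz": -3,"rx": 0,"ry": 0,"rz": 0,"claw": -1},{"dx": 0,"dy": 0,"dz": 0,"rx": 0,"ry": 0,"rz": 0,"claw": -1}])

```text
t: 20.65
tool_pos: [564.4, -163.7, 207.9]
ee_rot: [3.129, 0.271, 0.01]
contact_force: [0.1, -0.2, -0.9]
finger_gap: 0.995
gripper_force: 0.0
```

```bash
python3 - <<'E'
from st import *
s,R=st(); c=get_calibration("wrist"); im,d=get_image("wrist"); W=world("wrist",d,c); save("pics/w7.png",im)
L=(W-s["tool_pos"])@R
m=(d>0)&(abs(W[...,2]-53)<6)&(abs(L[...,1])<40)&(abs(L[...,0])<100); p=W[m]
A=np.c_[p[:,:2]-p[:,:2].mean(0),np.ones(len(p))]; print("block top z, slopes",np.linalg.lstsq(A,p[:,2],rcond=None)[0].round(4))
E
```

```text
t 20.65 pos [ 564.4 -163.7  207.9] yaw_x 9.9 tilt [ 0.006 -0.001 -1.   ] F [ 0.1 -0.2 -0.9] gap 0.995 j [-0.25  0.6   0.64  1.78 -0.44  0.91 -0.82]
block top z, slopes [-2.50000e-03  1.60000e-03  5.20441e+01]
```

View pics/w7.png

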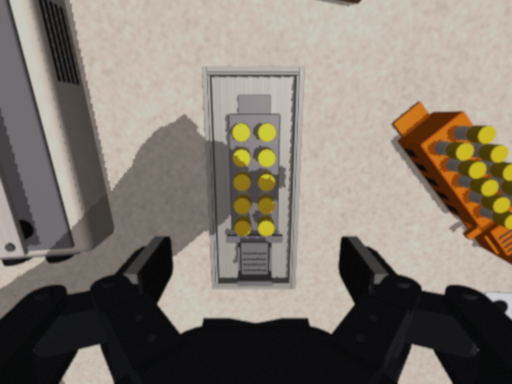

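The rack (255,180) stands flat and upright inside the tray: block top at z 52 mm with slopes under 0.3%. The gripper is clear, so I'll hand in.

```bash
python3 -c "from cell import *; print(sign_off())"
```

```text
the job is handed in; nothing more can be done
None
```

The rack was unlatched with the catch held at about 15 to 18 N (briefly 15.4 N at the start of the pull, just under the 16 N guide), drawn about 39 mm clear of the keepers and hook, stood flat and upright in the steel tray, let go, and handed in at about 21 s.

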